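Set the pack gauge to its red stop

ROBOT

A 6-joint arm with a two-finger parallel gripper is mounted at the origin on a cart in front of the work surface, level with it; the furniture and walls round the work are solid. World frame = base frame: x ahead of the robot, y to its left, z up, the work surface at z = 0. Lengths are in m, angles in degrees, forces in N, time in s.
With the tool pointing down it reaches from about 0.35 to 0.875 m from the base axis. Payload 4.2 kg.
Tool frame: the origin (TCP) lies at the very end of the fingers, on their centre line; the grasp point (between the pads) lies 19 mm behind it; z points along the fingers, y is the direction in which the jaws open and shut (so a half turn about z gives the same grasp; the last joint's range is limited). The gripper opens to 87 mm and grips with 3 to 60 N. Pads are 19 mm wide; open, the fingers measure 117 mm over their backs; the gripper's body (75 mm by 190 mm) begins 51 mm behind the grasp point.
Start: joints at [-60.241, 22.042, 0.453, 0, -68.411, -14.817], TCP at [0.161, -0.604, 0.223] pointing down, gripper open.
Joint ranges: [-179.83, 179.83], [-69.29, 118.12], [-61.27, 80.66], [-181.25, 117.63], [-171.15, -9.14], [-177.46, 177.46]. Speed limits (degrees/s): [159.86, 159.86, 180, 180, 180, 180].

INTERFACE

Orientations are given as a 3x3 rotation matrix whose columns are the frame's x, y, z axes.
In Python, from station import r, imaging gives the robot as it stands. The module is installed in compiled form; this text tells all that it offers.
- The arm moves only by the tool move_arm, never from a script. Its argument "motion" is one flat list of numbers, 7 for each row, row after row: the shift along the tool's x, y, z in units of 40 mm (1.0 is 40 mm), then the turn, a rotation vector about the tool's x, y, z in units of 5 degrees (1.0 is 5 degrees), then the gripper's target within -1 to 1 (shut at 1, half-way at 0, fully open at -1). In form: [dx, dy, dz, wx, wy, wz, gripper, dx, dy, dz, wx, wy, wz, gripper, ...]. A call has 1 to 20 rows; each row is the pose to reach, as a shift and turn from the pose measured when the call began, along the tool's axes at that moment; what a row does not reach only later rows make up. A row lasts 1/12 s, in which the tool goes at most 41.7 mm and 7.16 degrees, less where a joint would pass 70% of its speed; a pose out of reach is approached as far as the arm can. A call with a gripper value outside its range is refused whole. The fingers move at their own pace and stop on an object; the grip force is fixed at half the most. Time passes only in rows, so rows that repeat a pose let the fingers close. It gives the time, the measured TCP pose, the force and the opening at its end, in the units of the state.
- r.sense(): the state, without advancing time (a new reading comes with each control period).
- imaging.capture(name): name is "side" or "top" or "wrist"; returns the picture (480x640x3 uint8, blue, green, red); there is no depth.
- imaging.camera_params(name): a dict with "intrinsics" (3x3 intrinsics, pixels), "k1" (the pictures are not rectified: a ray, as slopes to the right and down, at radius r is drawn at 1 + k1 r^2 times it, then the intrinsics apply), "world_from_camera" (4x4, takes a point from camera to world coordinates). Camera axes: x right, y down, z forward; pixel columns grow to the right and rows downward; lengths in m; the calibration is good to about 2 mm. A picture is of the moment at which its call begins: read the wrist's pose just before it. camera_params takes no time and is no camera call; for the wrist camera it gives the pose at the moment of the call.
- r.finish_job(): hands the job in, once; it reports no verdict.
The state is a dict: "time_s": time; "joints": joint angles; "joint_velocities": joint speeds; "effort": joint torques, N m; "tcp_pos": TCP position; "ee_rot": TCP orientation; "wrist_force": force on the tool from outside, world axes, zero at the start; "moment": the same for the moment, N m; "gripper_width": opening from 0.0 (shut) to 1.0 (fully open).
Only numpy, scipy, OpenCV 4.12 (cv2) and the standard library are available. Lean on these libraries where they do the work, as an engineer would, in place of code of your own. Each camera call takes 0.05 s, during which the arm holds its last target.

TASK

Set the pack gauge to its red stop: with a fingertip press down the orange pad in the middle of the blue slider, which frees its brake, and keeping the pad pressed push the slider along its rail until it rests against the red clamp. Then let go, so that the pad springs up and the slider stays there. Do not force the slider while its brake is on, and pick up or shift none of the things standing round it.

Things in the scene. Friction and masses are not known exactly. Their poses are not given: they have to be found in the camera images.
- gauge: pack-length gauge fixed to the worktop: aluminium base 130x360x10 mm with a straight steel rail (336 mm long, its top 23 mm above the worktop). Origin on the worktop under the middle of the rail; its y axis runs along the rail (the slider's line), its x axis points across it to the white measuring bed; z up. It stands at a new place and angle each time
- slider (a joint): position of the slider along the rail in m, 0 at the rail's middle, growing along the gauge's +y. While the brake holds, it takes some 15 to 35 N to shift it; with the pad pressed it slides freely (about 1 to 3 N) and stays where it is left
- slider_mid (a point): middle of the blue slider, 38 mm above the worktop (top face of its saddle). The slider is 90 mm long along the rail and 64 mm across it, with a 10 mm thick blue ridge across each end (ridge tops 59 mm above the worktop, 70 mm clear between the ridges) and a thin aluminium fence (8 mm thick, top 40 mm above the worktop) reaching out over the bed
- pad_top (a point): centre of the top face of the orange release pad, which lies in the slider's middle between its two ridges: 54 mm along the rail, 42 mm across it, 48 mm above the worktop when up, with fine black ribs; moves with the slider and the pad
- pad (a joint): how far the pad is pressed down in m: about 0 up (brake on), 0.006 fully down (brake off from about 0.001 on). Sprung: starts to give at about 5 N, fully down at about 7.5 N; springs up by itself
- red_stop_mid (a point): middle of the red stop clamp fixed on the rail, 38 mm above the worktop: 24 mm long along the rail, 60 mm across it, its round knob's top 54 mm above the worktop. It may be at either end of the rail. When the slider rests against it, the two middles are 57 mm apart along the rail
- grey_stop_mid (a point): middle of the grey stop clamp, the same shape as the red one, at the other end of the rail (not the one wanted)
- vial_0: clear glass vial with a green cap, 25 mm across, 58 mm tall; bystander, loose. Origin at the centre of its underside
- stock_crayon: cream marking crayon with red ends lying flat, 24 mm thick, 119 mm long; bystander, loose. Origin at the centre of its underside
- parcel_tape: brown roll of tape lying flat, 110 mm across, 24 mm high; bystander, loose. Origin at the centre of its underside
- syringe_pack_6: wrapped blue syringe lying flat, 150x60x26 mm; bystander, loose. Origin at the centre of its underside
- plaster_roll: white roll of plaster lying flat, 50 mm across, 25 mm high; bystander, loose. Origin at the centre of its underside
- vial_1: brown glass vial with a red cap, 25 mm across, 58 mm tall; bystander, loose. Origin at the centre of its underside

How it is judged (in metres and radians):
On the way, in this order (a step that is already met when the one before it is completed fails the run):
1. the pad is pressed down, the slider still within 20 mm of where it started (value of joint pad above 0.002 m and distance of slider_mid from where it was at the start of the episode below 0.02 m), for 0.1 s.
2. the slider reaches the red stop with the pad pressed (horizontal distance between slider_mid and red_stop_mid below 0.0605 m and value of joint pad above 0.001 m), for 0.1 s.
At the end, for the whole second after the job is handed in: the slider rests against the red stop (gap at most 3.5 mm: middles within 60.5 mm), at rest, and its pad has sprung up (less than 1 mm down) (horizontal distance between slider_mid and red_stop_mid below 0.0605 m and value of joint pad below 0.001 m and velocity of joint slider between -0.005 and 0.005 m/s); the robot touches nothing.
It fails at once if the slider, over 12 mm from its start, is being forced along the rail with its brake on (pad not pressed, faster than 0.03 m/s) (value of joint pad below 0.0002 m and distance of slider_mid from where it was at the start of the episode above 0.012 m and (velocity of joint slider above 0.03 m/s or velocity of joint slider below -0.03 m/s)).
It fails at once if one of the loose things round the gauge is lifted, carried or shifted by more than 15 mm (distance of any of vial_0, stock_crayon, parcel_tape, syringe_pack_6, plaster_roll, vial_1 from where it was at the start of the episode above 0.015 m).
It also fails if it takes over 34 s, if anything falls off the work surface, if the arm or the gripper's body presses on something with over 40 N, if the wrist force passes 120 N, or if a joint passes its speed limit or range.

## Working session

There is one attempt and no reset: what is moved stays moved. The work goes in short steps, Python scripts to look and compute and a tool call to move; the robot and the scene stay as the last step left them, time stands still between calls to the robot, and variables do not carry over. Pictures are saved under pics/ and viewed, and the job is handed in when it is done.

Besides the shell and the picture viewer there is one more tool, called after "Emit:" by a JSON object that holds its "name" and its "arguments". move_arm: Moves the arm, as the interface text tells. Its arguments: {"type":"object","properties":{"motion":{"type":"array","items":{"type":"number"}}},"required":["motion"]}

```bash
mkdir -p pics; python3 - <<'E'
from station import r, imaging
import cv2,numpy as np
s=r.sense()
print(s['time_s'],s['tcp_pos'],s['ee_rot'],s['gripper_width'],s['wrist_force'])
for n in ['top','side']:
    p=imaging.camera_params(n);print(n,p)
    cv2.imwrite(f'pics/{n}0.png',imaging.capture(n))
E
```

```text
0.0 [ 0.16100843 -0.60327011  0.22146891] [[-9.66231801e-01 -2.57673523e-01 -6.80108064e-04]
 [-2.57674393e-01  9.66229552e-01  2.08824761e-03]
 [ 1.19054391e-04  2.19297769e-03 -9.99997588e-01]] 1.0004347474028885 [ 0.17718109 -0.33222037 -1.19968014]
top {'intrinsics': array([[618.62963283,   0.        , 329.57366091],
       [  0.        , 618.62963283, 248.51310693],
       [  0.        ,   0.        ,   1.        ]]), 'k1': -0.21003465113224346, 'world_from_camera': array([[-0.01205164, -0.99958401,  0.02620234,  0.49335596],
       [-0.99949806,  0.01281013,  0.02897462, -0.08869412],
       [-0.02929823, -0.02583999, -0.99923666,  1.16731161],
       [ 0.        ,  0.        ,  0.        ,  1.        ]])}
side {'intrinsics': array([[618.70013356,   0.        , 327.41460315],
       [  0.        , 618.70013356, 248.63422832],
       [  0.        ,   0.        ,   1.        ]]), 'k1': -0.04586260813420042, 'world_from_camera': array([[-0.99177188, -0.07313677,  0.10506926,  0.43525812],
       [-0.12747922,  0.63941851, -0.758217  ,  0.58548398],
       [-0.01172969, -0.76537245, -0.64348071,  0.6104827 ],
       [ 0.        ,  0.        ,  0.        ,  1.        ]])}
```

View pics/top0.png

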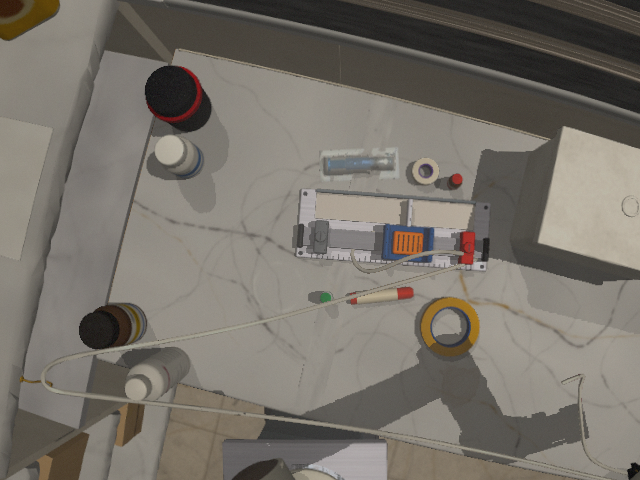

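View pics/side0.png

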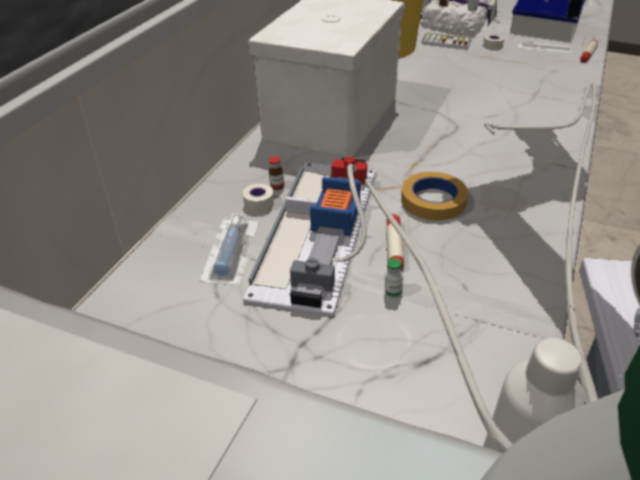

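The top view shows the gauge with the slider and orange pad at about (408,243), the red clamp at (468,248) on the right, and the grey clamp at (320,237). The green-capped vial is at (326,298), and a cable runs past the slider. Next I'll measure these, including the height of the cable.

```bash
cat > h.py <<'E'
import cv2,numpy as np
from station import r, imaging
def ray(n,px):
    p=imaging.camera_params(n) if isinstance(n,str) else n
    K=p['intrinsics'];d=np.array([(px[0]-K[0,2])/K[0,0],(px[1]-K[1,2])/K[1,1]])
    u=d.copy()
    for _ in range(30): u=d/(1+p['k1']*(u@u))
    T=p['world_from_camera'];v=T[:3,:3]@np.array([u[0],u[1],1]);return T[:3,3],v
def onz(n,px,z):
    o,v=ray(n,px);return o+v*(z-o[2])/v[2]
def tri(pa,pb,na='top',nb='side'):
    o,v=ray(na,pa);q,w=ray(nb,pb)
    t=np.linalg.lstsq(np.c_[v,-w],q-o,rcond=None)[0]
    A=o+v*t[0];B=q+w*t[1];return (A+B)/2,np.linalg.norm(A-B)
def proj(n,P):
    p=imaging.camera_params(n) if isinstance(n,str) else n
    T=np.linalg.inv(p['world_from_camera']);c=T[:3,:3]@P+T[:3,3];u=c[:2]/c[2];u=u*(1+p['k1']*(u@u))
    K=p['intrinsics'];return u*[K[0,0],K[1,1]]+K[:2,2]
def mask(im,name):
    h=cv2.cvtColor(im,cv2.COLOR_BGR2HSV);H,S,V=cv2.split(h)
    return {'orange':(H>5)&(H<20)&(S>180)&(V>120),'red':((H<5)|(H>174))&(S>150)&(V>70),'blue':(H>100)&(H<125)&(S>140)&(V>40)}[name].astype(np.uint8)*255
E
python3 - <<'E'
from h import *
for n in ['top','side']:
    im=cv2.imread(f'pics/{n}0.png')
    for c in ['orange','red','blue']:
        m=mask(im,c)
        cs,_=cv2.findContours(m,0,2)
        for k in cs:
            if cv2.contourArea(k)>40: print(n,c,cv2.contourArea(k),cv2.boundingRect(k),[np.round(x,1) for x in cv2.minAreaRect(k)])
    x=im[180:310,285:505] if n=='top' else im[130:320,230:420]
    cv2.imwrite(f'pics/{n}0c.png',cv2.resize(x,None,fx=3,fy=3,interpolation=2))
E
```

```text
top orange 255.0 (422, 298, 41, 49) [array([437.2, 317.3]), array([25.5, 56. ]), np.float64(36.1)]
top orange 491.5 (394, 231, 29, 23) [array([407.6, 242.8]), array([27.9, 21.6]), np.float64(4.8)]
top red 118.0 (397, 287, 16, 12) [array([404.8, 292.3]), array([ 9.7, 14.9]), np.float64(82.9)]
top red 317.0 (461, 232, 14, 32) [array([467.5, 247.4]), array([12.3, 31.3]), np.float64(2.6)]
top red 67.5 (452, 174, 10, 10) [array([456.5, 178.5]), array([9., 9.]), np.float64(90.0)]
top red 299.5 (148, 67, 54, 54) [array([179.4,  99. ]), array([39.5, 56.3]), np.float64(41.0)]
side red 407.5 (332, 157, 34, 26) [array([348.7, 167.7]), array([34.2, 22.3]), np.float64(12.1)]
side blue 751.5 (311, 193, 45, 41) [array([331.8, 214.8]), array([43.8, 37.1]), np.float64(14.9)]
side blue 299.0 (414, 179, 42, 17) [array([434.9, 186. ]), array([41.4, 14. ]), np.float64(6.0)]
side blue 176.0 (324, 179, 24, 11) [array([335.5, 184. ]), array([10., 23.]), np.float64(90.0)]
side blue 825.5 (514, 0, 62, 22) [array([545.8,   7.1]), array([61.8, 20.4]), np.float64(8.1)]
```

View pics/top0c.png

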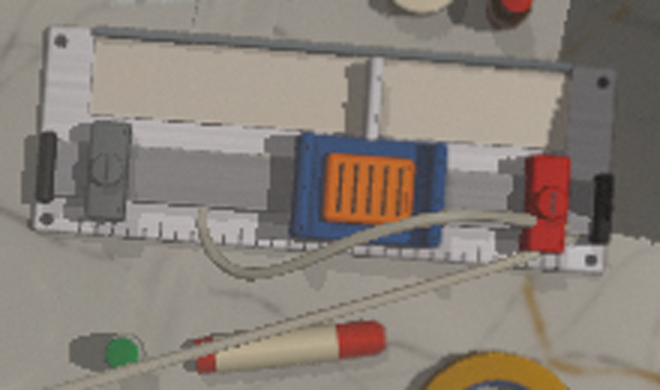

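View pics/side0c.png

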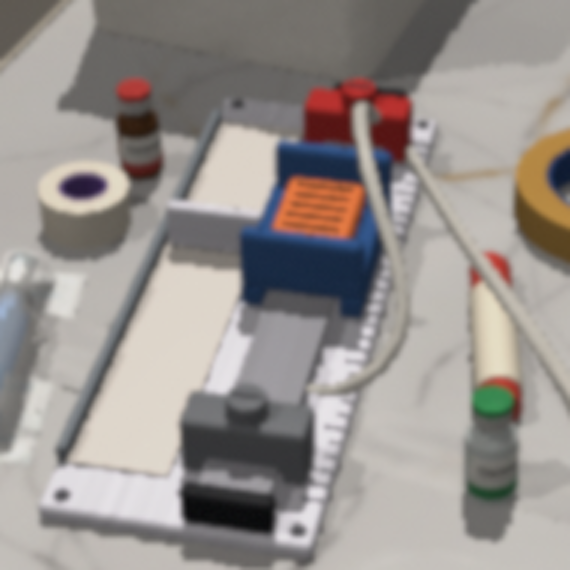

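```bash
python3 - <<'E'
from h import *
for nm,a,b in [('cabL',(352.7,249),(333,260)),('cabR',(463,252.7),(349,165)),('strand2',(464,264),(367,180)),('strand2b',(350,297),(437,285)),('loop',(45,375),(500,438))]:
    print(nm,*tri(a,b))
# cable over slider: project ray from top at heights
for px in [(366,271),(385,266),(410,257),(440,252)]:
    print(px,[ (z,np.round(proj('side',onz('top',px,z)),0)) for z in (0.01,.04,.06,.08,.12,.16)])
for nm,a,b in [('pad',(407.6,242.8),(230+322/3,130+207/3))]: print(nm,*tri(a,b))
P=onz('top',(407.6,242.8),.048);print('pad',P)
# red top 38mm? 
R=onz('top',(467.5,247.4),.038);print('red',R)
im=cv2.imread('pics/top0.png')
# base corner screws
sc=[(285+60/3,180+41/3),(285+47/3,180+219/3),(285+603/3,180+83/3),(285+591/3,180+260/3)]
W=[onz('top',s,.01) for s in sc];print(np.round(W,4))
print('yaxis',W[2]-W[0],W[3]-W[1],'xaxis',W[0]-W[1],W[2]-W[3])
G=onz('top',(285+108/3,180+171/3),.04);print('grey',G)
for s in [(326,298),(350,299),(408,292),(456.5,180),(425,171),(450,326)]: print(s,onz('top',s,.03))
E
```

```text
cabL [ 0.52211102 -0.09842715  0.00886775] 0.0003115752261322552
cabR [ 0.51540701 -0.29827798  0.04835416] 0.006878841028749355
strand2 [ 0.48978797 -0.30661466  0.01456758] 0.0031879105004149625
strand2b [ 0.39900906 -0.09065407 -0.01794543] 0.06413780676575515
loop [0.34709496 0.36899872 0.2928656 ] 0.03422335342620151
(366, 271) [(0.01, array([362., 251.])), (0.04, array([362., 236.])), (0.06, array([363., 225.])), (0.08, array([363., 214.])), (0.12, array([363., 192.])), (0.16, array([363., 168.]))]
(385, 266) [(0.01, array([358., 236.])), (0.04, array([359., 221.])), (0.06, array([359., 211.])), (0.08, array([359., 200.])), (0.12, array([359., 178.])), (0.16, array([360., 155.]))]
(410, 257) [(0.01, array([351., 217.])), (0.04, array([351., 203.])), (0.06, array([351., 193.])), (0.08, array([352., 183.])), (0.12, array([352., 162.])), (0.16, array([352., 140.]))]
(440, 252) [(0.01, array([349., 196.])), (0.04, array([349., 183.])), (0.06, array([350., 173.])), (0.08, array([350., 164.])), (0.12, array([350., 144.])), (0.16, array([351., 123.]))]
pad [ 0.52911881 -0.19785203  0.04839188] 0.004239762973972446
pad [ 0.5312426  -0.19768472  0.048     ]
red [ 0.52176789 -0.30909485  0.038     ]
[[ 0.6276 -0.0101  0.01  ]
 [ 0.516  -0.0008  0.01  ]
 [ 0.5971 -0.3517  0.01  ]
 [ 0.4858 -0.3417  0.01  ]]
yaxis [-0.03046175 -0.34160488  0.        ] [-0.03013346 -0.34090934  0.        ] xaxis [ 0.11158724 -0.00929991  0.        ] [ 0.11125895 -0.00999545  0.        ]
grey [ 0.54413995 -0.04060264  0.04      ]
(326, 298) [ 0.43224091 -0.04804458  0.03      ]
(350, 299) [ 0.42991978 -0.09213711  0.03      ]
(408, 292) [ 0.44138771 -0.19893803  0.03      ]
(456.5, 180) [ 0.64733139 -0.29286631  0.03      ]
(425, 171) [ 0.66458898 -0.2343441   0.03      ]
(450, 326) [ 0.37736265 -0.27620571  0.03      ]
```

The pad is at (0.531,-0.198) with a height of 48 mm by both methods. The red clamp is at (0.522,-0.309), so the travel is about 55 mm towards (-0.088,-0.996). The screw rows agree with that direction. The cable passes about 25 mm on the robot side of the pad, so I'll press slightly towards the bed. I'm moving above the pad with the fingers shut and the jaw axis along the rail.

Emit:
{"name": "move_arm", "arguments": {"motion": [-11.6,7.25,0.5,0,0,4,1,-11.6,7.25,0.5,0,0,4,1,-11.6,7.25,0.5,0,0,4,1,-11.6,7.25,0.5,0,0,4,1,-11.6,7.25,0.5,0,0,4,1,-11.6,7.25,0.5,0,0,4,1,-11.6,7.25,0.5,0,0,4,1,-11.6,7.25,0.5,0,0,4,1,-11.6,7.25,0.5,0,0,4,1,-11.6,7.25,0.5,0,0,4,1,-11.6,7.25,0.5,0,0,4,1,-11.6,7.25,0.5,0,0,4,1,-11.6,7.25,0.5,0,0,4,1,-11.6,7.25,0.5,0,0,4,1,-11.6,7.25,0.5,0,0,4,1,-11.6,7.25,0.5,0,0,4,1,-11.6,7.25,0.5,0,0,4,1,-11.6,7.25,2.5,0,0,4,1,-11.6,7.25,2.5,0,0,4,1,-11.6,7.25,2.5,0,0,4,1]}}

```text
time_s: 1.77
tcp_pos: [0.5281, -0.2034, 0.1152]
ee_rot: [[-0.996, 0.093, -0.015], [0.093, 0.996, 0.006], [0.016, 0.004, -1.0]]
wrist_force: [-0.1, 0.1, -1.3]
gripper_width: 0.004
```

```bash
python3 - <<'E'
from h import *
s=r.sense();print(s['time_s'],s['tcp_pos'],s['ee_rot'],s['wrist_force'])
p=imaging.camera_params('wrist')
ims={n:imaging.capture(n) for n in ('wrist','side','top')}
for n,im in ims.items(): cv2.imwrite(f'pics/{n}1.png',im)
cv2.imwrite('pics/side1c.png',cv2.resize(ims['side'][60:320,200:460],None,fx=2.2,fy=2.2,interpolation=2))
m=mask(ims['wrist'],'orange');cs,_=cv2.findContours(m,0,2)
k=max(cs,key=cv2.contourArea);c=cv2.minAreaRect(k);print(c);print('pad wrist',onz(p,c[0],.048))
m=mask(ims['wrist'],'red');cs,_=cv2.findContours(m,0,2)
for k in cs:
  if cv2.contourArea(k)>200: c=cv2.minAreaRect(k);print('red',c,onz(p,c[0],.038))
print('tip',proj(p,s['tcp_pos']))
E
```

```text
1.7667 [ 0.52805075 -0.20341082  0.11521111] [[-0.99556737  0.09280441 -0.01526305]
 [ 0.09272418  0.99567445  0.00588436]
 [ 0.01574312  0.00444302 -0.9998662 ]] [-0.13096957  0.08064458 -1.27096578]
((174.5, 55.0), (110.0, 171.0), 90.0)
pad wrist [ 0.39964521 -0.272281    0.048     ]
red ((163.89764404296875, 249.51058959960938), (87.42997741699219, 51.689674377441406), 84.0938491821289) [ 0.51842982 -0.30642632  0.038     ]
red ((314.3077087402344, 113.0384521484375), (32.35915756225586, 44.51836013793945), 78.69007110595703) [ 0.4392319  -0.19472534  0.038     ]
red ((457.7831726074219, 82.89470672607422), (26.0289363861084, 17.852928161621094), 80.90972137451172) [ 0.42912365 -0.10516054  0.038     ]
tip [313.95499104 299.06194355]
```

View pics/wrist1.png

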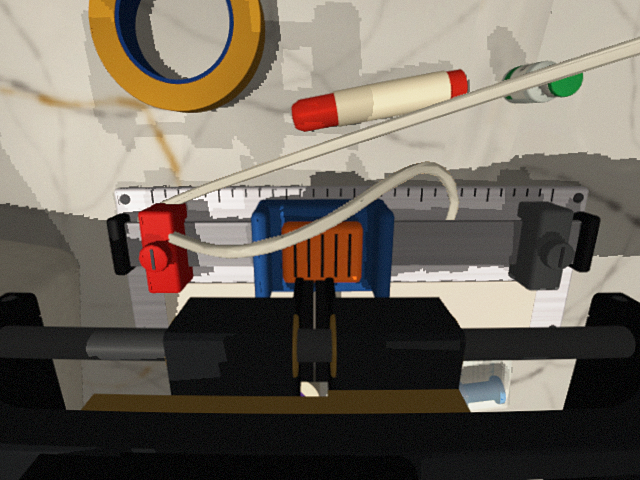

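View pics/side1c.png

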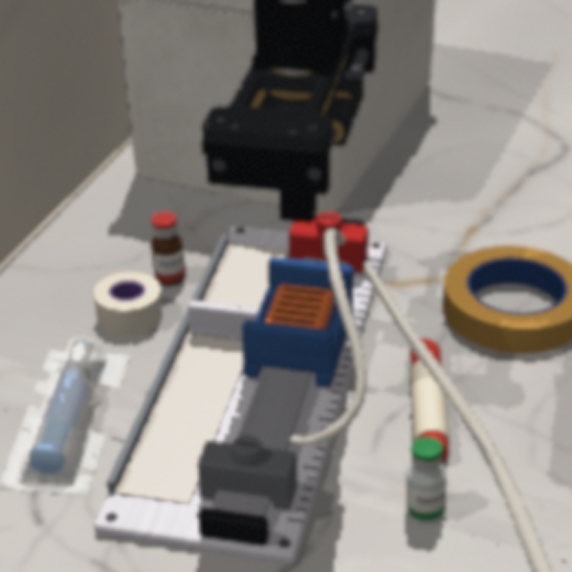

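The wrist view shows the shut fingertips at (314,299) just behind the pad's far edge. The pad spans columns 283–361 and the cable arcs across the robot-side edge of the slider. I'll check the cable's height and where the pad is relative to the fingertips.

```bash
python3 - <<'E'
from h import *
p=imaging.camera_params('wrist')
for a,b in [((463,252.7),(172,240)),((410,257),None),((425,253),None),((395,262),None)]:
    if b: print(tri(a,b,'top',p))
    else: print(a,[(z,np.round(onz('top',a,z)[:2],3),np.round(proj(p,onz('top',a,z)))) for z in (.04,.06,.07,.08,.09,.1)])
im=cv2.imread('pics/wrist1.png')
m=mask(im,'orange');m[:215]=0;m[300:]=0;cs,_=cv2.findContours(m,0,2);k=max(cs,key=cv2.contourArea);print(cv2.boundingRect(k),cv2.minAreaRect(k))
P=np.array([.531,-.198,.048]);print('pad proj',proj(p,P))
u=np.array([-.088,-.996,0]);v=np.array([.996,-.088,0])
for a in(-27,27):
  for b in (-21,21): print(proj(p,P+u*a/1e3+v*b/1e3))
h=cv2.cvtColor(im,cv2.COLOR_BGR2HSV);print(h[270,300],h[250,340])
cv2.imwrite('pics/wc.png',cv2.resize(im[180:320,130:480],None,fx=2.2,fy=2.2,interpolation=2))
E
```

```text
(array([ 0.51311974, -0.29299756,  0.0695589 ]), np.float64(0.004381371723594415))
(410, 257) [(0.04, array([ 0.506, -0.202]), array([314., 203.])), (0.06, array([ 0.505, -0.2  ]), array([317., 209.])), (0.07, array([ 0.505, -0.199]), array([318., 213.])), (0.08, array([ 0.505, -0.198]), array([320., 216.])), (0.09, array([ 0.505, -0.197]), array([322., 220.])), (0.1, array([ 0.505, -0.196]), array([325., 225.]))]
(425, 253) [(0.04, array([ 0.512, -0.23 ]), array([274., 217.])), (0.06, array([ 0.512, -0.228]), array([275., 223.])), (0.07, array([ 0.512, -0.226]), array([275., 227.])), (0.08, array([ 0.512, -0.225]), array([276., 231.])), (0.09, array([ 0.512, -0.224]), array([276., 236.])), (0.1, array([ 0.511, -0.223]), array([277., 241.]))]
(395, 262) [(0.04, array([ 0.497, -0.175]), array([353., 187.])), (0.06, array([ 0.497, -0.173]), array([359., 192.])), (0.07, array([ 0.497, -0.173]), array([362., 195.])), (0.08, array([ 0.497, -0.172]), array([366., 198.])), (0.09, array([ 0.497, -0.171]), array([370., 201.])), (0.1, array([ 0.497, -0.17 ]), array([374., 205.]))]
(297, 226, 65, 56) ((329.0, 253.5), (55.0, 64.0), 90.0)
pad proj [323.42972039 241.90096325]
[364.44201396 211.68783212]
[362.0191692  270.62213778]
[282.8404682  211.69520744]
[284.38397616 270.64594056]
[ 10 223 150] [ 10 221 159]
```

View pics/wc.png

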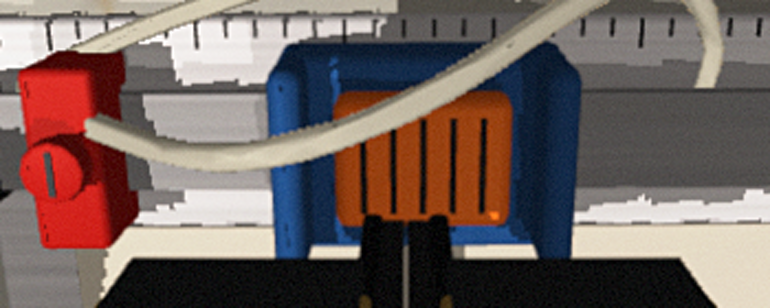

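The arm was still settling in that frame, and the second script used a later pose. I'll take the wrist picture again with the arm settled.

```bash
python3 - <<'E'
from h import *
s=r.sense();p=imaging.camera_params('wrist');im=imaging.capture('wrist');print(s['time_s'],s['tcp_pos'],s['ee_rot'][:,2],s['ee_rot'][:,1],s['wrist_force'])
cv2.imwrite('pics/w2.png',im)
P=np.array([.531,-.198,.048]);u=np.array([-.088,-.996,0]);v=np.array([.996,-.088,0])
for a in(-27,27):
  for b in (-21,21): cv2.circle(im,tuple(int(round(x)) for x in proj(p,P+u*a/1e3+v*b/1e3)),2,(0,255,0),-1)
cv2.circle(im,tuple(int(round(x)) for x in proj(p,s['tcp_pos'])),2,(255,0,255),-1)
t=s['tcp_pos'].copy();t[2]=.048;print(proj(p,t))
cv2.imwrite('pics/w2c.png',cv2.resize(im[180:320,130:480],None,fx=2.2,fy=2.2,interpolation=2))
E
```

```text
1.9167 [ 0.5351184  -0.20474828  0.12379997] [ 1.12909795e-03  4.75559622e-04 -9.99999249e-01] [8.89113201e-02 9.96039381e-01 5.74066131e-04] [0.61912421 0.08307881 0.56791536]
[314.05242232 248.45901251]
```

View pics/w2c.png

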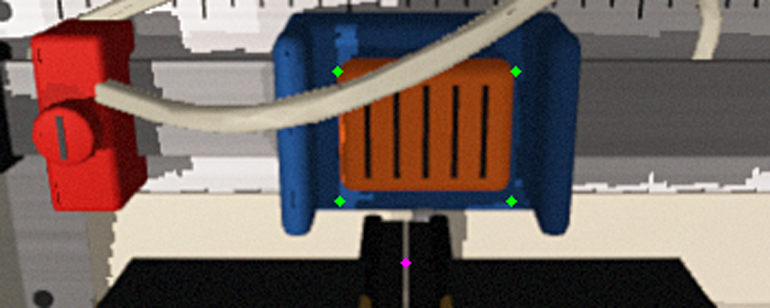

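The predicted pad corners (green) match the seen pad to within about 3 mm, and the fingertips sit slightly ahead of and beyond the pad's centre, as planned. I'm descending to just above the pad.

Emit:
{"name": "move_arm", "arguments": {"motion": [-0.05,0,0.5,0,0,0,1,-0.05,0,1.0,0,0,0,1,-0.05,0,1.4,0,0,0,1,-0.05,0,1.65,0,0,0,1,-0.05,0,1.72,0,0,0,1,-0.05,0,1.72,0,0,0,1,-0.05,0,1.72,0,0,0,1,-0.05,0,1.72,0,0,0,1,-0.05,0,1.72,0,0,0,1]}}

```text
time_s: 2.72
tcp_pos: [0.539, -0.2048, 0.0571]
ee_rot: [[-0.996, 0.088, 0.006], [0.088, 0.996, 0.0], [-0.006, 0.001, -1.0]]
wrist_force: [-0.0, 0.8, -0.3]
gripper_width: 0.005
```

Emit:
{"name": "move_arm", "arguments": {"motion": [0.08,0,0.1,0,0,0,1,0.08,0,0.2,0,0,0,1,0.08,0,0.25,0,0,0,1,0.08,0,0.27,0,0,0,1,0.08,0,0.27,0,0,0,1]}}

```text
time_s: 3.13
tcp_pos: [0.5357, -0.2046, 0.0466]
ee_rot: [[-0.996, 0.088, 0.005], [0.088, 0.996, -0.0], [-0.005, 0.0, -1.0]]
wrist_force: [-2.6, 1.6, 5.8]
gripper_width: 0.008
```

The tip made contact at z≈0.047 with about 6 N. I'm pressing further in small steps.

Emit:
{"name": "move_arm", "arguments": {"motion": [0,0,0.05,0,0,0,1,0,0,0.1,0,0,0,1,0,0,0.12,0,0,0,1,0,0,0.12,0,0,0,1]}}

```text
time_s: 3.47
tcp_pos: [0.5357, -0.2046, 0.0425]
ee_rot: [[-0.996, 0.088, 0.005], [0.088, 0.996, -0.0], [-0.005, -0.0, -1.0]]
wrist_force: [-1.8, 1.9, 6.3]
gripper_width: 0.0
```

Emit:
{"name": "move_arm", "arguments": {"motion": [0,0,0.03,0,0,0,1,0,0,0.04,0,0,0,1,0,0,0.04,0,0,0,1]}}

```text
time_s: 3.72
tcp_pos: [0.5358, -0.2048, 0.0423]
ee_rot: [[-0.996, 0.087, 0.005], [0.087, 0.996, -0.001], [-0.005, -0.001, -1.0]]
wrist_force: [-3.1, 1.3, 9.6]
gripper_width: 0.004
```

The pad has bottomed out at z≈0.0423 with about 10 N. I'm pushing along the rail while holding the press, 20 mm first.

Emit:
{"name": "move_arm", "arguments": {"motion": [0,0,0.06,0,0,0,1,0,-0.04,0.07,0,0,0,1,0,-0.1,0.07,0,0,0,1,0,-0.16,0.07,0,0,0,1,0,-0.22,0.07,0,0,0,1,0,-0.28,0.07,0,0,0,1,0,-0.34,0.07,0,0,0,1,0,-0.4,0.07,0,0,0,1,0,-0.46,0.07,0,0,0,1,0,-0.5,0.07,0,0,0,1,0,-0.5,0.07,0,0,0,1]}}

```text
time_s: 4.63
tcp_pos: [0.534, -0.2257, 0.0422]
ee_rot: [[-0.996, 0.086, 0.005], [0.086, 0.996, -0.003], [-0.005, -0.002, -1.0]]
wrist_force: [-4.7, 0.5, 15.9]
gripper_width: 0.005
```

```bash
python3 - <<'E'
from h import *
s=r.sense();print(s['time_s'],s['tcp_pos'],s['wrist_force'])
im=imaging.capture('wrist');cv2.imwrite('pics/w3.png',im)
E
```

```text
4.6333 [ 0.53398848 -0.22567204  0.04219107] [-4.72869534  0.49144387 15.87166491]
```

View pics/w3.png

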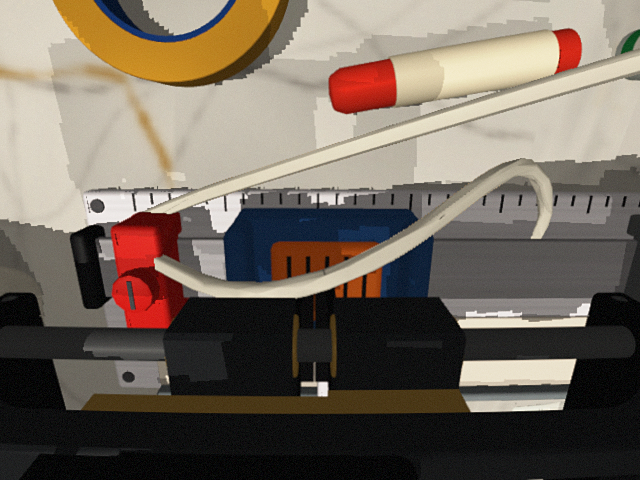

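The slider has followed the finger, and the gap to the red clamp is visibly shorter (columns 182–225). I'll go on to the stop, slowing near the end with a few mm of overtravel.

Emit:
{"name": "move_arm", "arguments": {"motion": [0,-0.04,0.06,0,0,0,1,0,-0.1,0.06,0,0,0,1,0,-0.16,0.06,0,0,0,1,0,-0.22,0.06,0,0,0,1,0,-0.28,0.06,0,0,0,1,0,-0.34,0.06,0,0,0,1,0,-0.4,0.06,0,0,0,1,0,-0.46,0.06,0,0,0,1,0,-0.52,0.06,0,0,0,1,0,-0.58,0.06,0,0,0,1,0,-0.64,0.06,0,0,0,1,0,-0.7,0.06,0,0,0,1,0,-0.75,0.06,0,0,0,1,0,-0.8,0.06,0,0,0,1,0,-0.83,0.06,0,0,0,1,0,-0.86,0.06,0,0,0,1,0,-0.89,0.06,0,0,0,1,0,-0.92,0.06,0,0,0,1,0,-0.95,0.06,0,0,0,1,0,-0.95,0.06,0,0,0,1]}}

```text
time_s: 6.35
tcp_pos: [0.5318, -0.2623, 0.0422]
ee_rot: [[-0.996, 0.085, 0.007], [0.085, 0.996, -0.002], [-0.007, -0.002, -1.0]]
wrist_force: [-1.5, 8.6, 14.5]
gripper_width: 0.006
```

```bash
python3 - <<'E'
from h import *
s=r.sense();print(s['time_s'],s['tcp_pos'],s['wrist_force'])
im=imaging.capture('wrist');cv2.imwrite('pics/w4.png',im)
E
```

```text
6.35 [ 0.53183276 -0.26229627  0.04221955] [-1.48825628  8.58769125 14.50543754]
```

View pics/w4.png

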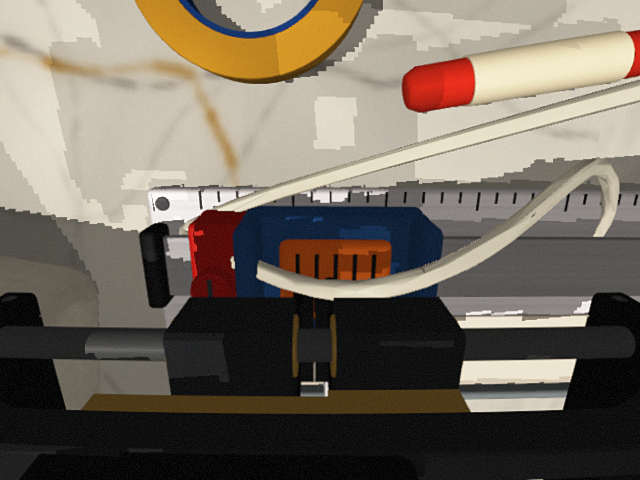

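The along-rail force rose to about 8.6 N, and the wrist view shows the blue slider touching the red clamp at column 235. I'm lifting straight up, gently at first, keeping the slight push toward the stop so that nothing is dragged back.

Emit:
{"name": "move_arm", "arguments": {"motion": [0,-0.05,0,0,0,0,1,0,-0.05,-0.06,0,0,0,1,0,-0.04,-0.14,0,0,0,1,0,-0.03,-0.22,0,0,0,1,0,0,-0.35,0,0,0,1,0,0,-0.6,0,0,0,1,0,0,-1,0,0,0,1,0,0,-1.5,0,0,0,1,0,0,-2,0,0,0,1,0,0,-2.5,0,0,0,1,0,0,-2.5,0,0,0,1,0,0,-2.5,0,0,0,1,0,0,-2.5,0,0,0,1]}}

```text
time_s: 7.48
tcp_pos: [0.5305, -0.2619, 0.1418]
ee_rot: [[-0.996, 0.085, 0.006], [0.085, 0.996, -0.002], [-0.006, -0.001, -1.0]]
wrist_force: [-0.3, 0.1, -0.0]
gripper_width: 0.005
```

```bash
python3 - <<'E'
from h import *
s=r.sense();print(s['time_s'],s['tcp_pos'],s['wrist_force'])
p=imaging.camera_params('wrist')
ims={n:imaging.capture(n) for n in ('wrist','side','top')}
for n,im in ims.items(): cv2.imwrite(f'pics/{n}5.png',im)
cv2.imwrite('pics/s5c.png',cv2.resize(ims['side'][60:320,200:460],None,fx=2.2,fy=2.2,interpolation=2))
# side: residuals of bystanders
for n in ('side','top'):
  a=cv2.imread(f'pics/{n}0.png')
  for c in ('orange','red'):
    for tag,im in (('0',a),('5',ims[n])):
      cs,_=cv2.findContours(mask(im,c),0,2);print(n,c,tag,[cv2.boundingRect(k) for k in cs if cv2.contourArea(k)>40])
E
```

```text
7.4833 [ 0.53052507 -0.26189622  0.14176615] [-0.30577775  0.11291207 -0.0115177 ]
side orange 0 []
side orange 5 []
side red 0 [(332, 157, 34, 26)]
side red 5 []
top orange 0 [(422, 298, 41, 49), (394, 231, 29, 23)]
top orange 5 [(452, 331, 23, 25)]
top red 0 [(397, 287, 16, 12), (461, 232, 14, 32), (452, 174, 10, 10), (148, 67, 54, 54)]
top red 5 [(397, 287, 16, 12), (452, 174, 10, 10), (148, 67, 54, 55)]
```

View pics/wrist5.png

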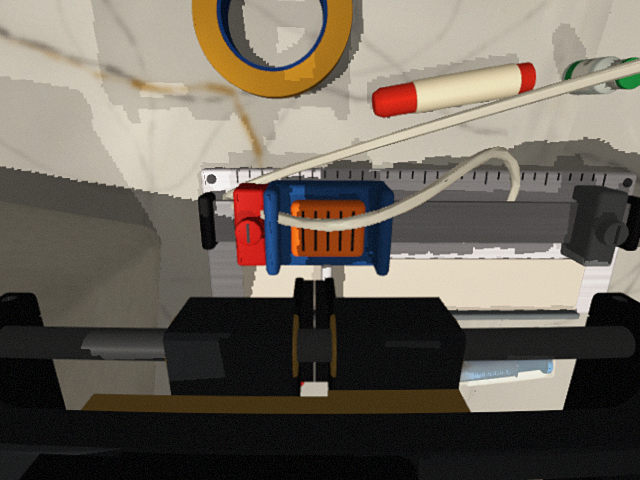

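View pics/s5c.png

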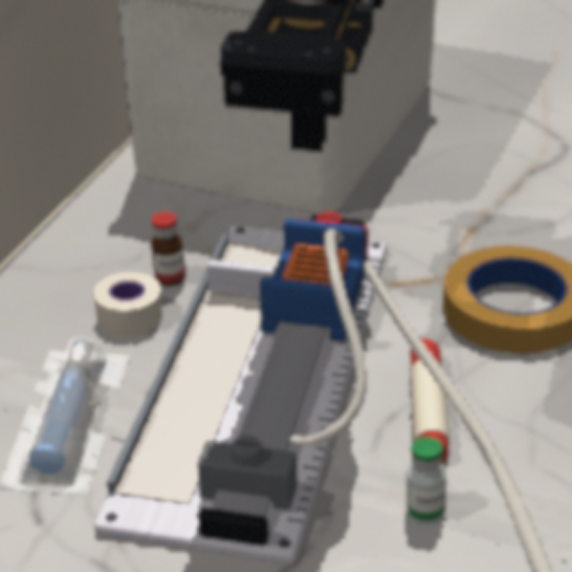

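The arm is free (wrist force ~0). The slider sits beside the red clamp and the pad is up. The ridge partly hides the contact line, so I'll check the distance numerically.

```bash
python3 - <<'E'
from h import *
s=r.sense();p=imaging.camera_params('wrist');im=imaging.capture('wrist')
print(s['time_s'],s['tcp_pos'])
cv2.imwrite('pics/w6c.png',cv2.resize(im[150:290,180:430],None,fx=3.2,fy=3.2,interpolation=2))
h=cv2.cvtColor(im,cv2.COLOR_BGR2HSV)
m=((h[...,0]>5)&(h[...,0]<20)&(h[...,1]>150)&(h[...,2]>90)).astype(np.uint8)*255;m[:180]=0;m[280:]=0
m=cv2.morphologyEx(m,cv2.MORPH_CLOSE,np.ones((5,5)));cs,_=cv2.findContours(m,0,2);k=max(cs,key=cv2.contourArea);print('pad',cv2.boundingRect(k))
x,y,w,hh=cv2.boundingRect(k)
P=onz(p,(x+w/2,y+hh/2),.048);print(P)
m=mask(im,'red');m[:180]=0;cs,_=cv2.findContours(m,0,2)
for k in cs:
  if cv2.contourArea(k)>100:print('red',cv2.boundingRect(k))
a=onz(p,(x,y+hh/2),.048);b=onz(p,(x+w,y+hh/2),.048);print('pad len',np.linalg.norm(a-b))
E
```

```text
7.6333 [ 0.53040206 -0.26188973  0.1409997 ]
pad (291, 227, 73, 30)
[ 0.53244272 -0.25244182  0.048     ]
red (233, 188, 33, 79)
pad len 0.05311228677218931
```

View pics/w6c.png

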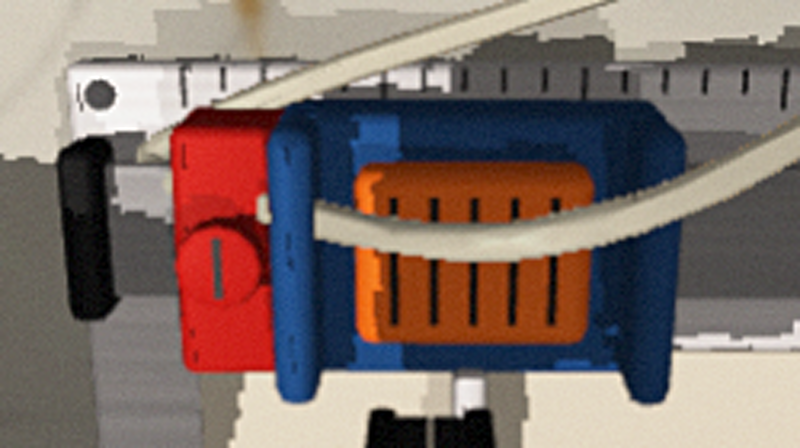

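```bash
python3 - <<'E'
from h import *
p=imaging.camera_params('wrist')
u=np.array([-.088,-.996,0])
pad=onz(p,(291+36.5,150+252/3.2),.048)
for z in (.038,.042,.046):
    e=onz(p,(180+180/3.2,150+240/3.2),z)
    b0=onz(p,(180+174/3.2,150+128/3.2),z);b1=onz(p,(180+188/3.2,150+368/3.2),z)
    print(z,e,'pad-left edge',(e-pad)@u,'red width',np.linalg.norm(b0-b1))
# same relation in w2 from initial: top red mid
R=np.array([.5218,-.3091]);print((R-pad[:2])@u[:2])
E
```

```text
0.038 [ 0.51689026 -0.31935537  0.038     ] pad-left edge 0.06783936126579211 red width 0.058460070138512295
0.042 [ 0.51586335 -0.31837249  0.042     ] pad-left edge 0.06695077522159505 red width 0.05757342141718266
0.046 [ 0.51483643 -0.3173896   0.046     ] pad-left edge 0.06606218917739799 red width 0.05668677269585285
0.05719295267470021
```

Both measurements agree with contact. The pad is 67.8 mm from the clamp's far edge (69 expected when touching), and 57.2 mm from its middle (57 expected). I'm handing in.

```bash
python3 - <<'E'
from station import r
s=r.sense();print(s['time_s'],s['wrist_force'],s['joint_velocities']);print(r.finish_job())
E
```

```text
7.6833 [-0.56868523  0.8837162  -0.18752199] [-0.02577597  0.00961648  0.41396932  0.14953033  0.00705436 -0.00042012]
the job is handed in; nothing more can be done
None
```

The slider now rests against the red stop, the pad has sprung up, and I handed the job in at 7.7 s; no verdict is reported. I pressed the pad fully down with the shut fingertips (tip at z≈42 mm, about 10 N). I then pushed the slider about 55 mm along the rail, until the force along the rail rose to about 8.6 N at the red clamp, and lifted straight off.

**Last checks:**
- **Position:** the slider and clamp middles measured 57.2 mm apart (57 when touching). The pad is 67.8 mm from the clamp's far edge (69 expected), which is within the calibration error.
- **Contact line:** the slider's ridge hides it in the view, so contact rests on these distances and the force rise.
- **Pad and arm:** the pad looks up in the pictures and the wrist force is about 0. The fingertips are about 90 mm clear above.
- **Loose things:** in the top view the crayon's red end and the brown vial's red cap are at the same pixels as at the start. In the side and wrist pictures the other things look unmoved; I did not measure those.
- **Cable:** a cable that was not in the list of things crosses the robot-side edge of the slider. I kept the fingers clear of it and saw no sign of contact.

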